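# Clamp a sun lens in the drilling vice

### The job

The lens drilling vice is still locked for a smaller lens. Slacken the wing screw on its sliding collar, slide the collar back, and set the dark round sun lens down flat on the four rest pins between the V jaws without dropping it. Then push the collar up so that its sprung jaw presses the lens snugly into the fixed jaw, keep it there while you tighten the wing screw fully, and let go; leave the other things on the bench where they are.

Things in the scene. Friction and masses are not known exactly. Their poses are not given: they have to be found in the camera images.
- vice: Lens drilling vice fixed to the bench: green base 92 x 226 x 10 mm, 12 mm steel rod along its y, axis 26 mm above the bench, between end blocks 44 to 51 mm high. Origin on the bench under the rod, z up. The -y block carries the fixed 120 degree V jaw (34 to 50 mm up), open to +y. Four rest pins (7 mm thick, tops 40 mm up) stand in a 22 mm square round y = -30 mm.
- seat (a point): Where the middle of the sun lens's underside lies when clamped: 30 mm from the vice origin towards the vice's -y, 40 mm above the bench (tops of the rest pins). Axes as the vice.
- collar (a joint): Slide (m) of the dark shaft collar, 27 mm thick, 32 mm long, that carries the moving V jaw; grows towards the vice's +y, away from the fixed jaw. Start 0.001 to 0.006 (the 50 mm lens does not fit). At 0.014 the jaw just touches the 50 mm lens; from there to 0.006 its spring presses on the lens. 0.044: fully back. Screw slack: slides with 2 N, and the spring pushes it back; tight: holds over 30 N.
- set_screw (a joint): Turn (rad) of the wing-headed set screw on top of the collar about the vertical: 0 = fully tight (stop), grows turned anticlockwise seen from above, stop at 1.6. Starts tight (0 to 0.08). Below 0.9 its shoe presses on the key strip let into the rod and grips it; above that the collar is free. Stays where it is left; turning takes 0.13 Nm, 0.25 Nm near tight.
- wing (a point): Middle of the set screw's black wing head, 69 mm above the bench, on the screw's vertical axis: bar 36 mm long (its x), 10 mm thick (its y), 60 to 78 mm above the bench, over a flange of 19 mm diameter at 55 to 61 mm. Tight: wing across the rod (its x along the vice's x); after a quarter turn along the rod. Rides on the collar and may be used to pull or push it.
- sun_lens: The lens to clamp: round dark smoke-tinted sun lens, 50 mm diameter, 7 mm thick at its straight rim, hollow on top, 18 to 31 g, lying flat on a carton. Origin: middle of its underside, z up.
- uncut_lens: Clear uncut lens, 61 mm diameter, 6 mm high with a thin rim, lying on the other carton; to be left alone. Origin: middle of its underside.
- box_a: Flat white carton 96 x 96 x 17 mm, fixed, on which the sun lens lies. Origin: middle of its underside.
- box_b: Flat white carton 84 x 84 x 17 mm, fixed, under the uncut lens. Origin: middle of its underside.
- loupe: Black watchmaker's loupe, 35 mm diameter, 37 mm high, standing behind the vice, a bystander. Origin: middle of its underside.
- screwdriver: Small screwdriver, 114 mm long, lying on the bench, a bystander. Origin: middle of its underside.
- tweezers: Steel tweezers, 121 mm long, lying on the bench, a bystander. Origin: middle of its underside.
- spectacles: Dark blue spectacles standing open at the back, 141 x 142 x 42 mm, a bystander. Origin: middle of its underside.
- jaw: Moving 120 degree V jaw, 44 mm wide, 34 to 50 mm above the bench, open to the vice's -y. It rides on a bracket of the collar (top 51 mm) and gives way 8 mm towards the collar against a spring (2 N at first, 8 N at its stop). Origin: bottom of the V, 42 mm above the bench, 33 mm from the set screw's axis.

How it is judged:
By the outcome, as a careful person would: the job done as asked, in the order asked, and still so for the second after the job is handed in, with the robot touching nothing.
It also fails if it takes over 67 s, if anything falls off the work surface, if the arm or the gripper's body presses on something with over 40 N, if the wrist force passes 120 N, or if a joint passes its speed limit or range.

### The arm

A 6-joint arm with a two-finger parallel gripper is mounted at the origin on a cart in front of the work surface, level with it; the furniture and walls round the work are solid. World frame = base frame: x ahead of the robot, y to its left, z up, the work surface at z = 0. Lengths are in mm, angles in rad, forces in N, time in s.
With the tool pointing down it reaches from about 350 to 875 mm from the base axis. Payload 4.2 kg.
Tool frame: the origin (TCP) lies midway between the tips of the shut fingers; the grasp point (between the pads) lies 19 mm behind it (tcp_to_grasp is the distance from the TCP to the grasp point, in mm); z points along the fingers, y is the line along which they close (so a half turn about z gives the same grasp; the last joint's range is limited). The gripper opens to 85 mm and grips with 20 to 120 N. Pads are 22 mm wide; open, the fingers measure 114 mm over their backs; the gripper's body (76 mm by 85 mm) begins 54 mm behind the grasp point. The pads swing forward as they close: fully open they stand 13 mm farther back than shut.
Start: joints at [1.603, 0.385, 0.008, 0, -1.194, -0.259], TCP at [140.507, 608.98, 231.312] pointing down, gripper open.
Joint ranges: [-3.14, 3.14], [-1.21, 2.06], [-1.07, 1.41], [-3.16, 2.05], [-2.99, -0.16], [-3.1, 3.1]. Speed limits (rad/s): [2.79, 2.79, 3.14, 3.14, 3.14, 3.14].

### API

Orientations are given as a unit quaternion [x, y, z, w].
In Python, from bench import read_state, get_image, job_done, tcp_to_grasp gives the robot as it stands.
- The arm moves only by the tool jog_arm, never from a script. Its argument "plan" is a list of rows, each a list of 3 entries, a list of its own where there are three numbers: the finger opening in mm, from 0 to 85.4, then the shift along the tool's x, y, z as a fraction of full scale, then the turn, a rotation vector about the tool's x, y, z as a fraction of full scale. A call has 1 to 10 rows; each row is the pose to reach, as a shift and turn from the pose commanded when the call began, along the tool's axes at that moment; what a row does not reach only later rows make up. Full scale, the value 1, is 0.1 m for a shift and 60 degrees for a turn. A row lasts 1/8 s, in which the tool goes at most 62.5 mm and 10.7 degrees, less where a joint would pass 70% of its speed; a pose out of reach is approached as far as the arm can. A call with a number of a shift or a turn outside -1 to 1 is refused whole. A call with a gripper value outside its range is refused whole. The fingers move at their own pace and stop on an object; the grip force is fixed at half the most. Time passes only in rows, so rows that repeat a pose let the fingers close. It gives the time, the measured TCP pose, the force, the opening and the grip force at its end, in the units of the state.
- read_state(): the state, without advancing time (a new reading comes with each control period).
- get_image(name): name is "side" or "top" or "wrist"; returns a dict with "img" (420x560x3 uint8, red, green, blue), "range_z" (420x560 float32, mm along the optical axis (not along the pixel's ray), 0 where there is no reading), "intrinsics" (3x3 intrinsics, pixels), "distortion" ([k1, k2, p1, p2, k3] as OpenCV has them; the pictures are not rectified), "extrinsics" (4x4, takes a point from camera to world coordinates); the wrist camera has in their place "tool_from_camera" (4x4, takes a point from camera to tool coordinates, whose origin is the TCP and whose axes are the flange's). Camera axes: x right, y down, z forward; pixel columns grow to the right and rows downward; lengths in mm; the calibration is good to about 2 mm. A picture is of the moment at which its call begins: read the wrist's pose just before it.
- job_done(): hands the job in; it is judged then, once.
The state is a dict: "clock": time; "joints": joint angles; "joint_vel": joint speeds; "joint_efforts": joint torques, N m; "position": TCP position; "ee_rot": TCP orientation; "contact_force": force on the tool from outside, world axes, zero at the start; "wrist_torque": the same for the moment, N m; "gripper_width": finger opening in mm; "grasp_force": force on a finger pad.
Only numpy, scipy, OpenCV 4.12 (cv2) and the standard library are available. Lean on these libraries where they do the work, as an engineer would, in place of code of your own. Each camera call takes 0.05 s, during which the arm holds its last target. There are 200 camera calls.

## Working session

There is one attempt and no reset: what is moved stays moved. The work goes in short steps, Python scripts to look and compute and a tool call to move; the robot and the scene stay as the last step left them, time stands still between calls to the robot, and variables do not carry over. Pictures are saved under pics/ and viewed, at most 13 in all, crops included, and the job is handed in when it is done.

Besides the shell and the picture viewer there is one more tool, called after ">>>" by a JSON object that holds its "method" and its "body", one argument or row to a line. jog_arm: Moves the arm, as the interface text tells. Its arguments: {"type":"object","properties":{"plan":{"type":"array"}},"required":["plan"]}

```bash
mkdir -p pics
cat > h.py <<'E'
import numpy as np, cv2, json
from bench import read_state, get_image, tcp_to_grasp
from scipy.spatial.transform import Rotation as R
def snap(name,fn):
    s=read_state(); d=get_image(name)
    if 'extrinsics' in d: T=np.array(d['extrinsics'])
    else:
        W=np.eye(4); W[:3,:3]=R.from_quat(s['ee_rot']).as_matrix(); W[:3,3]=s['position']; T=W@np.array(d['tool_from_camera'])
    cv2.imwrite(f'pics/{fn}.png',d['img'][:,:,::-1]); np.savez(f'pics/{fn}.npz',T=T,K=d['intrinsics'],D=d['distortion'],z=d['range_z'],img=d['img'])
def crop(fn,out,u0,v0,u1,v1,k):
    im=cv2.imread(f'pics/{fn}.png')[v0:v1,u0:u1]; cv2.imwrite(f'pics/{out}.png',cv2.resize(im,None,fx=k,fy=k,interpolation=cv2.INTER_CUBIC))
def px(fn,pts,h=None):
    """world of pixels; on plane z=h or by range"""
    d=np.load(f'pics/{fn}.npz'); p=np.array(pts,float).reshape(-1,1,2)
    n=cv2.undistortPoints(p,d['K'],d['D']).reshape(-1,2); r=np.c_[n,np.ones(len(n))]
    T=d['T']; rw=r@T[:3,:3].T
    if h is None: s=np.array([d['z'][int(round(v)),int(round(u))] for u,v in np.array(pts)])
    else: s=(h-T[2,3])/rw[:,2]
    return T[:3,3]+rw*s[:,None]
E
python3 - <<'E'
from h import *
s=read_state(); print(s, tcp_to_grasp)
print(R.from_quat(s['ee_rot']).as_matrix().round(3))
snap('top','t0'); snap('side','s0')
for n in 't0','s0':
    im=cv2.imread(f'pics/{n}.png'); cv2.imwrite(f'pics/{n}b.png',cv2.resize(im,(800,600),interpolation=cv2.INTER_CUBIC))
E
```

```text
{'clock': 0.0, 'joints': array([ 1.60258805e+00,  3.85591460e-01,  6.63033039e-03, -4.68625477e-04,
       -1.19400801e+00, -2.58536072e-01]), 'joint_vel': array([ 9.69879269e-05, -9.61218667e-05,  6.15390029e-04, -2.06337531e-04,
       -2.52550373e-04, -8.44952032e-04]), 'joint_efforts': array([-3.06485790e-04, -3.92287946e+01,  1.88401240e+01,  4.18623179e+00,
       -4.62168930e-03, -3.21760709e-06]), 'position': array([140.4013688 , 608.43180358, 230.20678767]), 'ee_rot': array([ 9.93569862e-01, -1.13215288e-01, -5.83377367e-05,  1.10648408e-03]), 'contact_force': array([-1.55918888,  0.5205618 ,  1.47217832]), 'wrist_torque': array([ 0.00929712, -0.08278726,  0.05492629]), 'grasp_force': 0.0, 'gripper_width': 85.0411815269389} 18.700000000000003
[[ 0.974 -0.225 -0.   ]
 [-0.225 -0.974 -0.002]
 [ 0.     0.002 -1.   ]]
```

View pics/t0b.png

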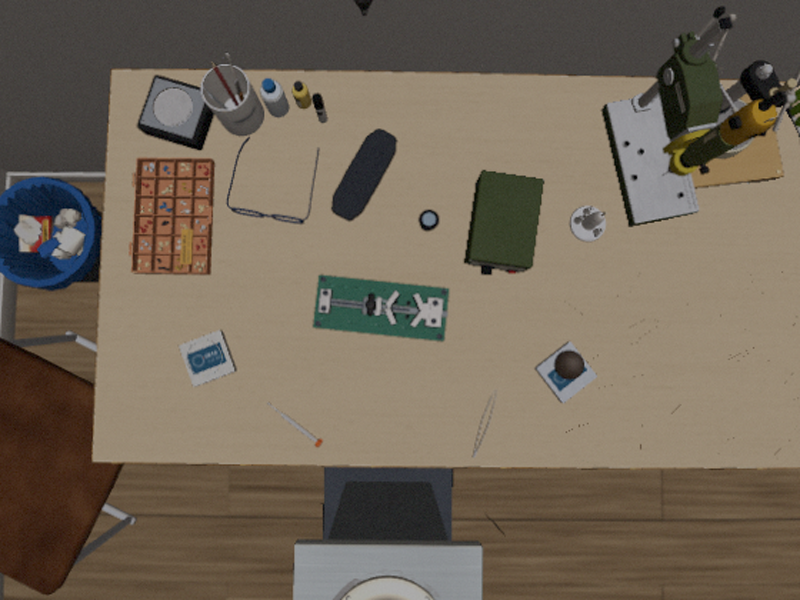

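View pics/s0b.png

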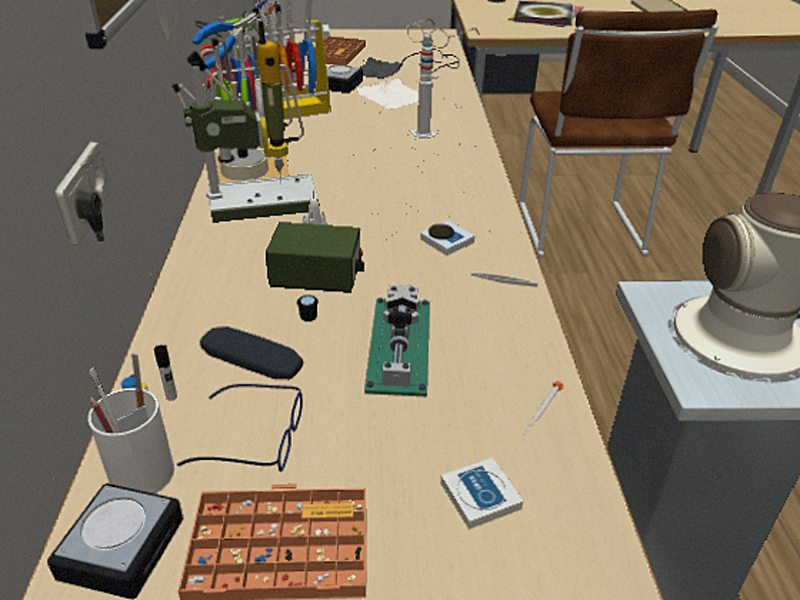

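The top view shows the vice at (382,308 of 800 px), with its fixed jaw to the right at about (430,310) and the wing at (372,304). The sun lens is at (569,364) on its carton. The side view agrees.

Run:
```python
from h import *
f=.7
print('corners',px('t0',np.array([[318,276],[449,290],[443,340],[314,327]])*f,10).round(1).tolist())
print('rod ends blocks',px('t0',np.array([[325,300],[433,312]])*f,48).round(1).tolist())
print('wing',px('t0',np.array([[372,304]])*f,78).round(1), 'lens',px('t0',np.array([[569,364]])*f,24).round(1),px('t0',np.array([[569,364]])*f).round(1))
print('box',px('t0',np.array([[573,342],[596,375],[564,401],[536,372]])*f,17).round(1).tolist())
crop('t0','t0c',200,180,440,300,3.3)
s=get_image('wrist');print(s['tool_from_camera'],s['intrinsics'])
```

```text
corners [[603.7, 125.6, 10.0], [582.6, -99.4, 10.0], [496.9, -89.7, 10.0], [516.2, 130.6, 10.0]]
rod ends blocks [[559.9, 108.7, 48.0], [542.5, -69.4, 48.0]]
wing [[552.4  30.4  78. ]] lens [[ 458.9 -301.5   24. ]] [[ 458.7 -303.4   17.8]]
box [[496.0, -310.8, 17.0], [440.5, -349.8, 17.0], [396.3, -294.7, 17.0], [444.6, -247.2, 17.0]]
[[-1.48043991e-03 -9.56077265e-01 -2.93111024e-01  7.34637406e+01]
 [ 9.99998658e-01 -1.62117925e-03  2.37229901e-04 -2.52918287e-01]
 [-7.01995625e-04 -2.93110279e-01  9.56078381e-01 -1.43470644e+02]
 [ 0.00000000e+00  0.00000000e+00  0.00000000e+00  1.00000000e+00]] [[304.43861411   0.         279.392445  ]
 [  0.         304.43861411 208.00129003]
 [  0.           0.           1.        ]]
```

View pics/t0c.png

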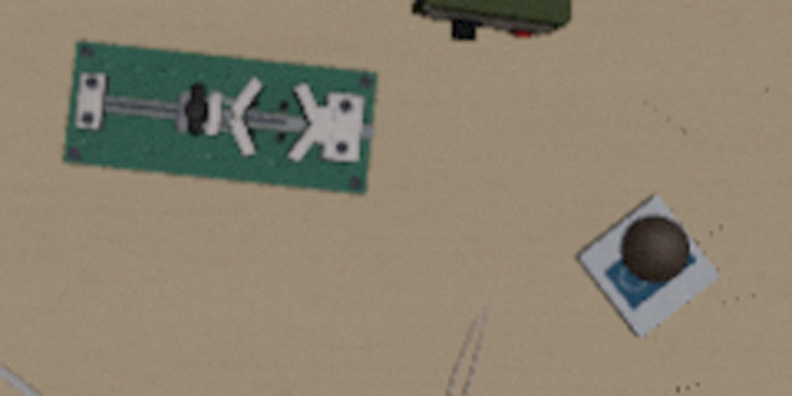

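```bash
cat >> h.py <<'E'
def to(P,yaw,n=1):
    """print shift/turn (tool axes, full scale) from measured pose to P with tool-x heading yaw (deg), tool down, in n calls"""
    s=read_state(); p=np.array(s['position']); Q=R.from_quat(s['ee_rot'])
    G=R.from_euler('z',yaw,degrees=True)*R.from_rotvec([np.pi,0,0])
    ts=(Q.inv()*G).as_rotvec(degrees=True)
    for i in range(n):
        q=p+(np.array(P)-p)/(n-i); rem=(Q.inv()*G).as_rotvec(degrees=True)/(n-i)
        print(i,'shift',(Q.inv().apply(q-p)/100).round(3).tolist(),'turn',(rem/60).round(3).tolist())
        p=q; Q=Q*R.from_rotvec(rem,degrees=True)
E
python3 - <<'E'
from h import *
# camera hover: place camera-ish over vice; TCP at wing xy, z=230
to([540,20,215],174.8,7)
E
```

```text
0 shift [0.745, 0.691, 0.023] turn [0.0, -0.0, 0.41]
1 shift [0.965, 0.318, 0.023] turn [0.0, -0.0, 0.41]
2 shift [1.01, -0.113, 0.023] turn [0.0, -0.0, 0.41]
3 shift [0.871, -0.523, 0.022] turn [0.0, -0.0, 0.41]
4 shift [0.575, -0.838, 0.022] turn [0.0, -0.0, 0.41]
5 shift [0.173, -1.001, 0.022] turn [0.0, -0.0, 0.41]
6 shift [-0.259, -0.983, 0.022] turn [0.0, -0.0, 0.41]
```

>>> {"method": "jog_arm", "body": {
  "plan": [
    [85, [0.745, 0.691, 0.023], [0, 0, 0.41]],
    [85, [0.745, 0.691, 0.023], [0, 0, 0.41]],
    [85, [0.745, 0.691, 0.023], [0, 0, 0.41]]
  ]
}}

```text
clock: 0.52
position: [198.7, 522.4, 229.1]
ee_rot: [0.946, -0.325, -0.0, 0.0]
contact_force: [-0.2, 0.7, -0.0]
gripper_width: 85.1
grasp_force: 0.0
```

>>> {"method": "jog_arm", "body": {
  "plan": [
    [85, [0.965, 0.318, 0.023], [0, 0, 0.41]],
    [85, [0.965, 0.318, 0.023], [0, 0, 0.41]],
    [85, [0.965, 0.318, 0.023], [0, 0, 0.41]]
  ]
}}

```text
clock: 0.9
position: [255.6, 438.3, 226.7]
ee_rot: [0.855, -0.519, 0.0, 0.0]
contact_force: [-0.0, 0.6, -0.8]
gripper_width: 85.0
grasp_force: 0.0
```

>>> {"method": "jog_arm", "body": {
  "plan": [
    [85, [1.0, -0.113, 0.023], [0, 0, 0.41]],
    [85, [1.0, -0.113, 0.023], [0, 0, 0.41]],
    [85, [1.0, -0.113, 0.023], [0, 0, 0.41]]
  ]
}}

```text
clock: 1.27
position: [312.0, 355.3, 224.2]
ee_rot: [0.725, -0.689, 0.0, 0.0]
contact_force: [0.8, -0.3, -0.2]
gripper_width: 84.9
grasp_force: 0.0
```

>>> {"method": "jog_arm", "body": {
  "plan": [
    [85, [0.871, -0.523, 0.022], [0, 0, 0.41]],
    [85, [0.871, -0.523, 0.022], [0, 0, 0.41]],
    [85, [0.871, -0.523, 0.022], [0, 0, 0.41]]
  ]
}}

```text
clock: 1.65
position: [369.0, 271.4, 221.9]
ee_rot: [-0.561, 0.828, -0.0, -0.0]
contact_force: [-0.9, 1.2, 0.6]
gripper_width: 85.0
grasp_force: 0.0
```

>>> {"method": "jog_arm", "body": {
  "plan": [
    [85, [0.575, -0.838, 0.022], [0, 0, 0.41]],
    [85, [0.575, -0.838, 0.022], [0, 0, 0.41]],
    [85, [0.575, -0.838, 0.022], [0, 0, 0.41]]
  ]
}}

```text
clock: 2.02
position: [426.0, 187.4, 219.6]
ee_rot: [-0.372, 0.928, -0.0, -0.001]
contact_force: [0.0, 0.0, 0.5]
gripper_width: 85.4
grasp_force: 0.0
```

>>> {"method": "jog_arm", "body": {
  "plan": [
    [85, [0.173, -1.0, 0.022], [0, 0, 0.41]],
    [85, [0.173, -1.0, 0.022], [0, 0, 0.41]],
    [85, [0.173, -1.0, 0.022], [0, 0, 0.41]]
  ]
}}

```text
clock: 2.4
position: [483.2, 103.6, 217.2]
ee_rot: [-0.165, 0.986, -0.0, -0.001]
contact_force: [-0.3, 0.6, -0.5]
gripper_width: 85.1
grasp_force: 0.0
```

>>> {"method": "jog_arm", "body": {
  "plan": [
    [60, [-0.259, -0.983, 0.022], [0, 0, 0.41]],
    [60, [-0.259, -0.983, 0.022], [0, 0, 0.41]],
    [60, [-0.259, -0.983, 0.022], [0, 0, 0.41]],
    [60, [-0.259, -0.983, 0.022], [0, 0, 0.41]],
    [60, [-0.259, -0.983, 0.022], [0, 0, 0.41]]
  ]
}}

```text
clock: 3.02
position: [539.3, 21.7, 215.5]
ee_rot: [0.045, 0.999, -0.0, -0.0]
contact_force: [-0.5, 0.6, -0.1]
gripper_width: 59.9
grasp_force: 0.0
```

Run:
```python
from h import *
snap('wrist','w1')
s=read_state();print(s['clock'],s['position'],s['joints'].round(2),R.from_quat(s['ee_rot']).as_matrix()[:,0],s['contact_force'])
im=cv2.imread('pics/w1.png'); cv2.imwrite('pics/w1b.png',cv2.resize(im,(800,600),interpolation=cv2.INTER_CUBIC))
```

```text
3.075 [539.28373856  21.80255413 215.64991157] [ 0.34  0.25 -0.23 -0.   -1.09 -2.  ] [-9.96020294e-01  8.91267196e-02  4.32743664e-05] [-0.72416796  1.01835683  0.77641539]
```

View pics/w1b.png

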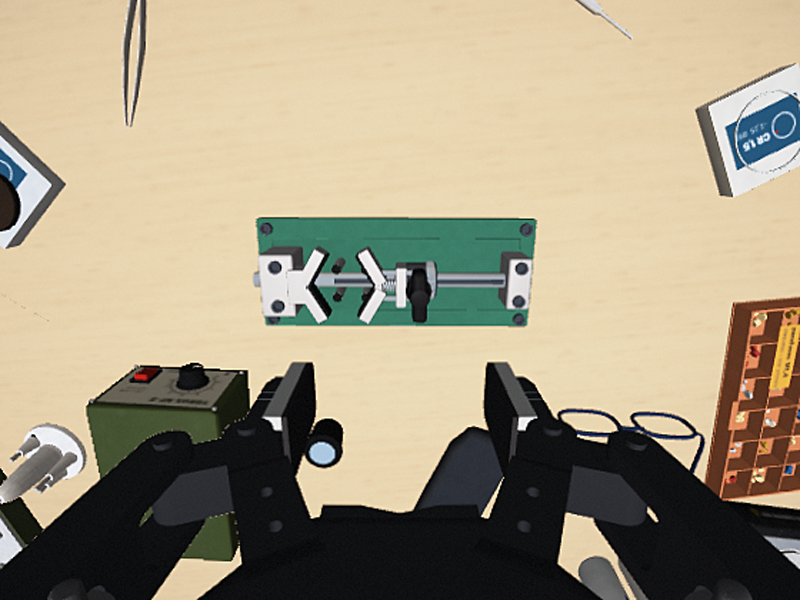

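The wrist view shows the vice centred, with the wing at about (419,292), the fixed V at (310,280) and the moving V at (385,283). I'll enlarge it.

Run:
```python
from h import *
crop('w1','w1c',170,140,390,240,3.6)
```

```text
(no output)
```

View pics/w1c.png

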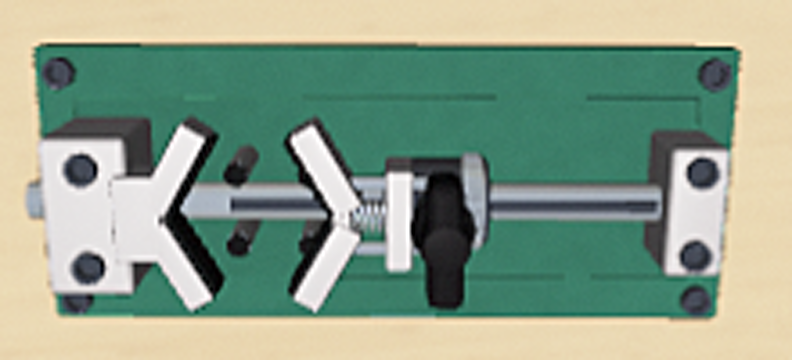

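Run:
```python
from h import *
g=lambda a:np.array(a,float)/3.6+[170,140]-.36
C=px('w1',g([[37,47],[740,48],[716,316],[60,317]]),10)[:,:2]
print(C.round(1))
# fit 92x226: -y+? corners order: (-x,-y),(-x,+y),(+x,+y),(+x,-y)
M=np.array([[-46,-113],[-46,113],[46,113],[46,-113]])
A=C-C.mean(0); th=np.arctan2((M[:,0]*A[:,1]-M[:,1]*A[:,0]).sum(),(M*A).sum()); o=C.mean(0)
print('o',o,'deg',np.degrees(th))
Rv=np.array([[np.cos(th),-np.sin(th)],[np.sin(th),np.cos(th)]])
print('resid',(A-M@Rv.T).round(1).tolist())
v=lambda p,h:((px('w1',g(p),h)[:,:2]-o)@Rv).round(1).tolist()
print('wing top ends',v([[440,175],[446,303],[445,240]],78),'Vfix',v([[163,219]],50),'Vmov',v([[331,217]],50),'rod',v([[220,203],[570,203]],32))
print('fixed block scr',v([[80,170],[87,268]],51),v([[703,172],[695,256]],44))
print('wing px range',px('w1',g([[445,270],[445,200]])).round(1), 'seat',o+Rv@[0,-30])
print('lens native region', px('w1',[[5,145]],24))
```

```text
[[493.8 -88.4]
 [514.4 134. ]
 [604.8 125.8]
 [584.9 -97.4]]
o [549.4587483   18.51189171] deg -5.221936149519908
resid [[0.4, 1.5], [0.4, -1.2], [-0.8, -1.1], [-0.1, 0.8]]
wing top ends [[-20.0, 14.2], [15.8, 16.2], [-2.1, 15.7]] Vfix [[-0.1, -65.8]] Vmov [[-0.7, -16.4]] rod [[-0.2, -51.7], [-0.3, 56.3]]
fixed block scr [[-15.1, -88.8], [14.7, -89.2]] [[-13.0, 93.4], [13.1, 93.1]]
wing px range [[557.   33.7  78.5]
 [537.3  35.2  79.7]] seat [546.72833263 -11.36359707]
lens native region [[ 463.02310446 -284.21931717   24.        ]]
```

Run:
```python
from h import *
g=lambda a:np.array(a,float)/3.6+[170,140]-.36
th=np.radians(-5.22);o=np.array([549.46,18.51]);Rv=np.array([[np.cos(th),-np.sin(th)],[np.sin(th),np.cos(th)]])
v=lambda p,h:((px('w1',g(p),h)[:,:2]-o)@Rv).round(1).tolist()
print('pins',v([[246,156],[238,246],[311,240]],40))
w=o+Rv@[-.5,15.6]; print(w); to([*w,64],174.8,2)
```

```text
pins [[-16.8, -42.0], [11.2, -45.5], [9.3, -23.2]]
[550.38136483  34.09079224]
0 shift [-0.05, 0.066, 0.758] turn [-0.0, -0.0, 0.001]
1 shift [-0.05, 0.066, 0.758] turn [-0.0, -0.0, 0.001]
```

>>> {"method": "jog_arm", "body": {
  "plan": [
    [40, [-0.1, 0.132, 0.3], [0, 0, 0]],
    [40, [-0.1, 0.132, 0.75], [0, 0, 0]],
    [40, [-0.1, 0.132, 0.95], [0, 0, 0]],
    [40, [-0.1, 0.132, 0.95], [0, 0, 0]]
  ]
}}

```text
clock: 3.58
position: [549.5, 33.8, 119.2]
ee_rot: [0.045, 0.999, -0.001, -0.002]
contact_force: [-0.4, -0.0, 0.5]
gripper_width: 40.2
grasp_force: 0.0
```

>>> {"method": "jog_arm", "body": {
  "plan": [
    [40, [0, 0, 0.4], [0, 0, 0]],
    [40, [0, 0, 0.57], [0, 0, 0]],
    [25, [0, 0, 0.57], [0, 0, 0]],
    [14, [0, 0, 0.57], [0, 0, 0]],
    [14, [0, 0, 0.57], [0, 0, 0]]
  ]
}}

```text
clock: 4.2
position: [551.6, 34.1, 65.1]
ee_rot: [0.045, 0.999, 0.0, 0.001]
contact_force: [0.4, -0.2, 0.4]
gripper_width: 14.2
grasp_force: 0.0
```

>>> {"method": "jog_arm", "body": {
  "plan": [
    [4, [0, 0, 0], [0, 0, 0]],
    [4, [0, 0, 0], [0, 0, 0]],
    [4, [0, 0, 0], [0, 0, 0]]
  ]
}}

```text
clock: 4.58
position: [551.6, 34.1, 65.1]
ee_rot: [0.045, 0.999, 0.0, 0.001]
contact_force: [-1.4, 0.8, 6.4]
gripper_width: 8.0
grasp_force: 62.0
```

Run:
```python
from h import *
s=read_state();print(s)
snap('wrist','w2')
```

```text
{'clock': 4.575, 'joints': array([ 3.55255844e-01,  4.40488553e-01, -3.81025306e-01,  6.30240187e-04,
       -7.46793692e-01, -2.01607258e+00]), 'joint_vel': array([1.33199313e-03, 7.36302331e-04, 1.88830344e-03, 1.99354183e-03,
       1.29630352e-03, 3.70648184e-05]), 'joint_efforts': array([ -0.87663308, -33.68088484,  12.5794512 ,   2.73396336,
         0.29364374,  -0.14245885]), 'position': array([551.56857484,  34.05104561,  65.11356042]), 'ee_rot': array([4.47642149e-02, 9.98996782e-01, 2.87489410e-04, 1.22955045e-03]), 'contact_force': array([-1.41544019,  0.80618497,  6.40421705]), 'wrist_torque': array([0.37314212, 0.44548668, 0.16827627]), 'grasp_force': 61.96033716201782, 'gripper_width': 8.010023043935192}
```

>>> {"method": "jog_arm", "body": {
  "plan": [
    [0, [0, 0, 0], [0, 0, -0.12]],
    [0, [0, 0, 0], [0, 0, -0.28]],
    [0, [0, 0, 0], [0, 0, -0.44]],
    [0, [0, 0, 0], [0, 0, -0.6]],
    [0, [0, 0, 0], [0, 0, -0.76]],
    [0, [0, 0, 0], [0, 0, -0.8]]
  ]
}}

```text
clock: 5.38
position: [551.8, 33.4, 64.9]
ee_rot: [-0.366, 0.931, -0.001, 0.001]
contact_force: [-0.0, -2.0, 4.1]
gripper_width: 8.1
grasp_force: 61.8
```

>>> {"method": "jog_arm", "body": {
  "plan": [
    [0, [0, 0, 0], [0, 0, -0.15]],
    [0, [0, 0, 0], [0, 0, -0.3]],
    [0, [0, 0, 0], [0, 0, -0.45]],
    [0, [0, 0, 0], [0, 0, -0.6]],
    [0, [0, 0, 0], [0, 0, -0.67]],
    [0, [0, 0, 0], [0, 0, -0.67]]
  ]
}}

```text
clock: 6.12
position: [552.3, 33.5, 64.9]
ee_rot: [-0.663, 0.749, -0.001, 0.001]
contact_force: [0.6, -3.0, 4.6]
gripper_width: 8.4
grasp_force: 61.9
```

Run:
```python
from h import *
s=read_state();print(s['position'],s['contact_force'],s['wrist_torque'],s['gripper_width'],R.from_quat(s['ee_rot']).as_matrix()[:,0].round(3))
snap('wrist','w3');
```

```text
[552.34076608  33.54776652  64.89831776] [ 0.59234837 -2.95561119  4.64205045] [-0.62854258 -0.54664227  0.05748396] 8.418838801890846 [-0.122 -0.993 -0.001]
```

View pics/w3.png

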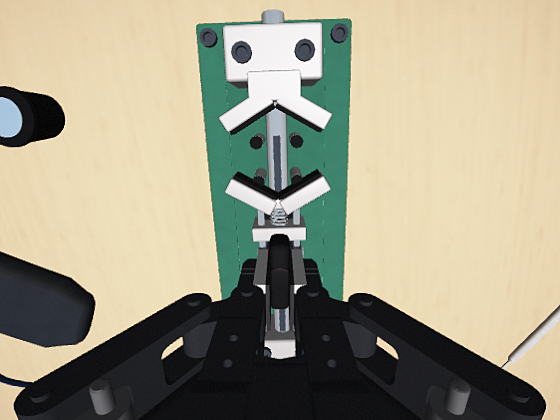

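The wing now lies along the rod at (280,270), held between the pads, and the screw is slack. I'll slide the collar back.

>>> {"method": "jog_arm", "body": {
  "plan": [
    [0, [-0.05, 0.002, 0], [0, 0, 0]],
    [0, [-0.12, 0.004, 0], [0, 0, 0]],
    [0, [-0.22, 0.007, 0], [0, 0, 0]],
    [0, [-0.3, 0.009, 0], [0, 0, 0]],
    [0, [-0.36, 0.011, 0], [0, 0, 0]],
    [0, [-0.36, 0.011, 0], [0, 0, 0]]
  ]
}}

```text
clock: 6.92
position: [555.8, 70.6, 64.9]
ee_rot: [-0.663, 0.749, -0.001, 0.002]
contact_force: [2.1, 0.4, 5.6]
gripper_width: 8.3
grasp_force: 62.0
```

>>> {"method": "jog_arm", "body": {
  "plan": [
    [0, [-0.015, 0, 0], [0, 0, 0]],
    [0, [-0.025, 0.001, 0], [0, 0, 0]],
    [0, [-0.025, 0.001, 0], [0, 0, 0]]
  ]
}}

```text
clock: 7.3
position: [555.9, 72.4, 64.9]
ee_rot: [-0.663, 0.749, -0.001, 0.002]
contact_force: [2.6, -1.5, 5.5]
gripper_width: 8.2
grasp_force: 61.9
```

>>> {"method": "jog_arm", "body": {
  "plan": [
    [0, [-0.01, 0, 0], [0, 0, 0]],
    [0, [-0.02, 0.001, 0], [0, 0, 0]],
    [0, [-0.02, 0.001, 0], [0, 0, 0]]
  ]
}}

```text
clock: 7.68
position: [556.1, 74.3, 64.9]
ee_rot: [-0.663, 0.749, -0.001, 0.002]
contact_force: [3.1, -2.0, 6.4]
gripper_width: 7.9
grasp_force: 61.9
```

>>> {"method": "jog_arm", "body": {
  "plan": [
    [0, [-0.01, 0, 0], [0, 0, 0]],
    [0, [-0.02, 0.001, 0], [0, 0, 0]],
    [0, [-0.02, 0.001, 0], [0, 0, 0]]
  ]
}}

```text
clock: 8.05
position: [556.1, 74.7, 64.9]
ee_rot: [-0.663, 0.749, -0.002, 0.001]
contact_force: [4.6, -7.5, 5.7]
gripper_width: 8.1
grasp_force: 61.9
```

>>> {"method": "jog_arm", "body": {
  "plan": [
    [0, [-0.01, 0, 0], [0, 0, 0]],
    [0, [-0.015, 0, 0], [0, 0, 0]],
    [0, [-0.015, 0, 0], [0, 0, 0]]
  ]
}}

```text
clock: 8.43
position: [556.0, 75.0, 64.9]
ee_rot: [-0.663, 0.749, -0.002, -0.0]
contact_force: [3.7, -12.0, 6.0]
gripper_width: 8.1
grasp_force: 61.9
```

>>> {"method": "jog_arm", "body": {
  "plan": [
    [0, [0.025, 0, 0], [0, 0, 0]],
    [25, [0.025, 0, 0], [0, 0, 0]],
    [30, [0.025, 0, 0], [0, 0, 0]],
    [30, [0.025, 0, -0.2], [0, 0, 0]],
    [40, [0.025, 0, -0.6], [0, 0, 0]],
    [60, [0.025, 0, -0.95], [0, 0, 0]],
    [70, [0.025, 0, -0.95], [0, 0, 0]]
  ]
}}

```text
clock: 9.3
position: [555.5, 76.0, 161.2]
ee_rot: [-0.663, 0.749, -0.001, 0.003]
contact_force: [0.8, -0.8, 0.3]
gripper_width: 70.0
grasp_force: 0.0
```

Run:
```python
from h import *
to([459,-302,170],-95.2,4)
```

```text
0 shift [0.967, 0.125, -0.025] turn [-0.001, 0.001, -0.007]
1 shift [0.966, 0.132, -0.024] turn [-0.001, 0.001, -0.007]
2 shift [0.965, 0.14, -0.024] turn [-0.001, 0.001, -0.007]
3 shift [0.964, 0.147, -0.023] turn [-0.001, 0.001, -0.007]
```

>>> {"method": "jog_arm", "body": {
  "plan": [
    [80, [0.5, 0.065, -0.025], [0, 0, 0]],
    [80, [0.967, 0.125, -0.025], [-0.001, 0.001, -0.007]],
    [80, [0.967, 0.125, -0.025], [-0.001, 0.001, -0.007]]
  ]
}}

```text
clock: 9.68
position: [528.0, -21.4, 159.7]
ee_rot: [-0.664, 0.748, 0.001, -0.002]
contact_force: [-0.9, -0.2, -0.0]
gripper_width: 79.9
grasp_force: 0.0
```

>>> {"method": "jog_arm", "body": {
  "plan": [
    [80, [0.5, 0.065, -0.025], [0, 0, 0]],
    [80, [0.966, 0.132, -0.024], [-0.001, 0.001, -0.007]],
    [80, [0.966, 0.132, -0.024], [-0.001, 0.001, -0.007]]
  ]
}}

```text
clock: 10.05
position: [504.7, -115.1, 162.5]
ee_rot: [-0.667, 0.745, 0.001, -0.002]
contact_force: [-0.4, 0.4, 0.7]
gripper_width: 79.8
grasp_force: 0.0
```

>>> {"method": "jog_arm", "body": {
  "plan": [
    [80, [0.5, 0.07, -0.025], [0, 0, 0]],
    [80, [0.965, 0.14, -0.024], [-0.001, 0.001, -0.007]],
    [80, [0.965, 0.14, -0.024], [-0.001, 0.001, -0.007]]
  ]
}}

```text
clock: 10.42
position: [481.2, -209.1, 165.3]
ee_rot: [-0.67, 0.743, 0.001, -0.003]
contact_force: [0.0, -0.7, -0.4]
gripper_width: 80.0
grasp_force: 0.0
```

>>> {"method": "jog_arm", "body": {
  "plan": [
    [80, [0.5, 0.07, -0.025], [0, 0, 0]],
    [80, [0.964, 0.147, -0.023], [-0.001, 0.001, -0.007]],
    [80, [0.964, 0.147, -0.023], [-0.001, 0.001, -0.007]],
    [80, [0.964, 0.147, -0.023], [-0.001, 0.001, -0.007]],
    [80, [0.964, 0.147, -0.023], [-0.001, 0.001, -0.007]]
  ]
}}

```text
clock: 11.05
position: [458.1, -301.3, 168.7]
ee_rot: [-0.674, 0.738, 0.0, -0.003]
contact_force: [-0.9, -0.9, -0.8]
gripper_width: 79.9
grasp_force: 0.0
```

Run:
```python
from h import *
s=read_state();print(s['position'])
snap('wrist','w4')
im=cv2.imread('pics/w4.png'); cv2.imwrite('pics/w4b.png',cv2.resize(im,(800,600),interpolation=cv2.INTER_CUBIC))
```

```text
[ 458.14231814 -301.29963095  168.74001752]
```

View pics/w4b.png

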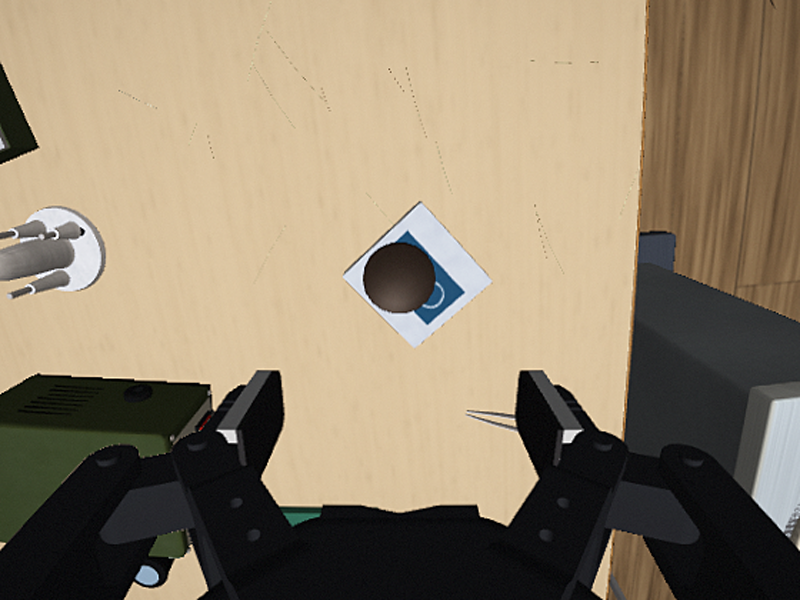

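The sun lens is at (399,278) on its carton, spanning 363–436 by 241–315. The fingers are clear of it.

Run:
```python
from h import *
c=np.array([[399.5,278],[363,278],[436,278],[399.5,241],[399.5,315]])*.7-.15
print(px('w4',c,21).round(1).tolist(), px('w4',c[:1]))
L=px('w4',c[:1],21)[0]
to([L[0],L[1],75],-95.2); to([L[0],L[1],16],-95.2,2)
```

```text
[[456.2, -301.0, 21.0], [481.3, -303.3, 21.0], [431.1, -298.6, 21.0], [453.9, -326.6, 21.0], [458.7, -274.0, 21.0]] [[ 456.20616789 -301.1333751    21.66554464]]
0 shift [-0.007, 0.015, 0.938] turn [0.004, -0.004, 0.0]
0 shift [-0.005, 0.006, 0.764] turn [0.002, -0.002, 0.0]
1 shift [-0.003, 0.008, 0.764] turn [0.002, -0.002, 0.0]
```

>>> {"method": "jog_arm", "body": {
  "plan": [
    [75, [-0.007, 0.014, 0.4], [0.004, -0.004, 0]],
    [75, [-0.007, 0.014, 0.85], [0.004, -0.004, 0]],
    [75, [-0.007, 0.014, 1.0], [0.004, -0.004, 0]],
    [75, [-0.007, 0.014, 1.0], [0.004, -0.004, 0]]
  ]
}}

```text
clock: 11.6
position: [455.9, -301.9, 68.6]
ee_rot: [-0.674, 0.739, 0.001, -0.0]
contact_force: [0.1, -0.5, 0.2]
gripper_width: 75.3
grasp_force: 0.0
```

>>> {"method": "jog_arm", "body": {
  "plan": [
    [70, [0, 0, 0.3], [0, 0, 0]],
    [64, [0, 0, 0.45], [0, 0, 0]],
    [60, [0, 0, 0.52], [0, 0, 0]],
    [60, [0, 0, 0.52], [0, 0, 0]],
    [60, [0, 0, 0.52], [0, 0, 0]]
  ]
}}

```text
clock: 12.22
position: [456.4, -302.5, 17.8]
ee_rot: [-0.674, 0.739, -0.001, 0.0]
contact_force: [0.2, -0.3, 0.6]
gripper_width: 59.9
grasp_force: 0.0
```

>>> {"method": "jog_arm", "body": {
  "plan": [
    [60, [-0.015, 0, 0.015], [0, 0, 0]],
    [54, [-0.015, 0, 0.015], [0, 0, 0]],
    [50, [-0.015, 0, 0.015], [0, 0, 0]],
    [46, [-0.015, 0, 0.015], [0, 0, 0]],
    [40, [-0.015, 0, 0.015], [0, 0, 0]],
    [40, [-0.015, 0, 0.015], [0, 0, 0]]
  ]
}}

```text
clock: 12.98
position: [456.2, -300.9, 16.4]
ee_rot: [-0.674, 0.739, -0.0, 0.0]
contact_force: [-0.7, 1.5, 4.1]
gripper_width: 46.4
grasp_force: 60.5
```

>>> {"method": "jog_arm", "body": {
  "plan": [
    [40, [0, 0, -0.1], [0, 0, 0]],
    [40, [0, 0, -0.4], [0, 0, 0]],
    [40, [0, 0, -0.8], [0, 0, 0]],
    [40, [0, 0, -0.8], [0, 0, 0]]
  ]
}}

```text
clock: 13.48
position: [458.1, -301.7, 99.2]
ee_rot: [-0.674, 0.739, -0.003, 0.002]
contact_force: [-0.7, -0.4, -0.8]
gripper_width: 46.4
grasp_force: 61.5
```

Run:
```python
from h import *
s=read_state();print(s['position'],s['gripper_width'],s['grasp_force'],s['contact_force'])
snap('wrist','w5'); crop('w5','w5c',160,180,400,360,3.3)
to([547.7,-15.3,120],-95.2,3)
```

```text
[ 458.05036461 -301.69029607   99.15711294] 46.36205354023382 61.525540351867676 [-0.69542252 -0.4284172  -0.82662458]
0 shift [-0.976, -0.214, -0.076] turn [-0.001, -0.0, -0.001]
1 shift [-0.976, -0.215, -0.076] turn [-0.001, -0.0, -0.001]
2 shift [-0.976, -0.215, -0.076] turn [-0.001, -0.0, -0.001]
```

View pics/w5c.png

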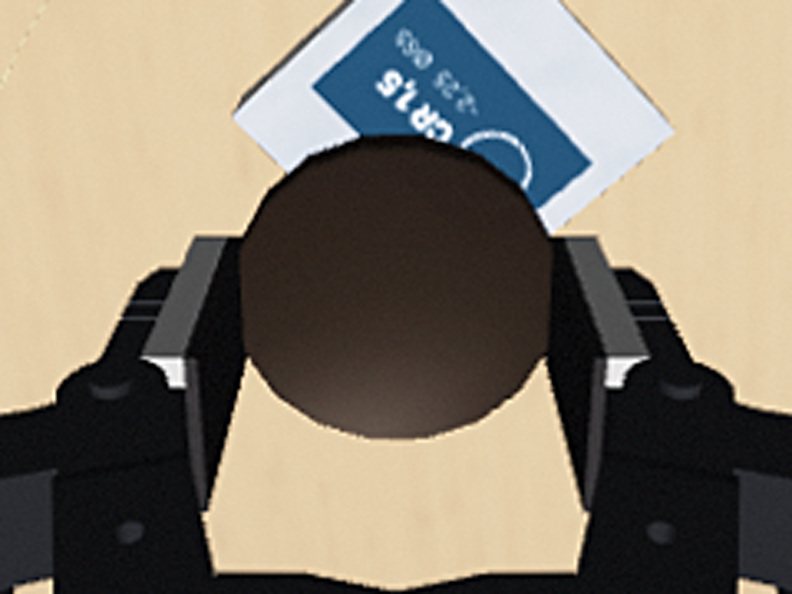

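The lens is held flat and level near the pad tips, centred at about (398,288) in the crop. I'll find its offset from the TCP and then carry it over.

Run:
```python
from h import *
c=np.array([[398,288],[398,135],[398,438],[240,288],[552,288]])/3.3+[160,180]-.35
s=read_state(); p=s['position']
for h in (p[2]+1,p[2]+7):
    q=px('w5',c,h)-p; print(R.from_quat(s['ee_rot']).inv().apply(q).round(1).tolist())
```

```text
[[-1.8, 0.1, -1.0], [24.1, 0.1, -1.0], [-30.2, 0.1, -1.0], [-2.0, -25.3, -0.9], [-1.8, 24.8, -1.1]]
[[1.3, 0.1, -7.0], [26.2, 0.1, -7.0], [-25.8, 0.1, -7.0], [1.2, -24.2, -6.9], [1.4, 23.8, -7.1]]
```

>>> {"method": "jog_arm", "body": {
  "plan": [
    [40, [-0.45, -0.1, -0.076], [0, 0, 0]],
    [40, [-0.976, -0.214, -0.076], [0, 0, 0]],
    [40, [-0.976, -0.214, -0.076], [0, 0, 0]]
  ]
}}

```text
clock: 13.9
position: [486.3, -202.9, 102.2]
ee_rot: [-0.675, 0.738, 0.001, -0.0]
contact_force: [0.0, -0.3, -0.0]
gripper_width: 46.2
grasp_force: 61.5
```

>>> {"method": "jog_arm", "body": {
  "plan": [
    [40, [-0.45, -0.1, -0.076], [0, 0, 0]],
    [40, [-0.976, -0.214, -0.076], [0, 0, 0]],
    [40, [-0.976, -0.214, -0.076], [0, 0, 0]]
  ]
}}

```text
clock: 14.28
position: [516.9, -108.4, 109.9]
ee_rot: [-0.675, 0.738, 0.0, -0.0]
contact_force: [-0.1, -0.9, -0.2]
gripper_width: 46.8
grasp_force: 61.5
```

>>> {"method": "jog_arm", "body": {
  "plan": [
    [40, [-0.45, -0.1, -0.04], [0, 0, 0]],
    [40, [-0.976, -0.214, -0.04], [0, 0, 0]],
    [40, [-0.976, -0.214, -0.04], [0, 0, 0]],
    [40, [-0.976, -0.214, -0.04], [0, 0, 0]],
    [40, [-0.976, -0.214, -0.04], [0, 0, 0]]
  ]
}}

```text
clock: 14.9
position: [546.1, -16.7, 114.2]
ee_rot: [-0.673, 0.74, 0.0, -0.001]
contact_force: [-0.2, -0.3, -0.2]
gripper_width: 46.6
grasp_force: 61.5
```

Run:
```python
from h import *
s=read_state();print(s['clock'],s['position'],s['gripper_width'],s['grasp_force'],s['contact_force'],s['joints'])
snap('wrist','w6'); crop('w6','w6c',140,20,420,230,2.8)
```

```text
14.9 [546.0924706  -16.7095904  114.18641314] 46.646031251555236 61.5309476852417 [-0.24611071 -0.2719406  -0.16157877] [ 2.66142163e-01  3.68763116e-01 -3.43325524e-01 -2.22321740e-04
 -8.60160867e-01 -3.60901657e-01]
```

View pics/w6c.png

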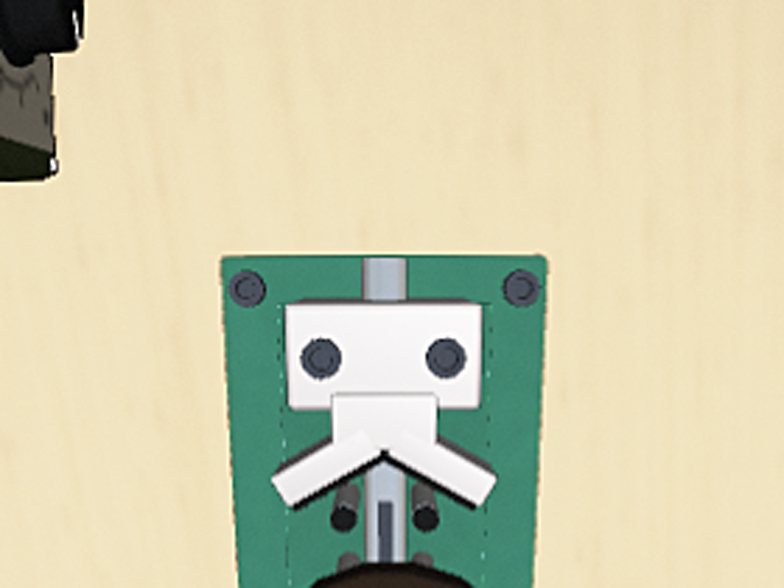

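The fixed V's apex is at crop (384,455), the two front pin tops are at (345,490) and (426,490), and the lens edge is at the bottom.

Run:
```python
from h import *
o=np.array([550.4,13.1]);th=np.radians(-5.22);Rv=np.array([[np.cos(th),-np.sin(th)],[np.sin(th),np.cos(th)]])
g=lambda a:np.array(a,float)/2.8+[140,20]-.32
v=lambda p,h:((px('w6',g(p),h)[:,:2]-o)@Rv).round(1).tolist()
print('apex',v([[384,452]],50),'armtips',v([[287,507],[483,507]],50),'pins',v([[343,518],[426,518]],40),'blk',v([[320,357],[446,357]],51),'block front',v([[290,407],[478,407]],51),'baseback',v([[222,256],[546,256]],10))
print('rod',v([[385,300]],32))
t=o+Rv@[0,-30+1.2]; to([t[0],t[1]-0.8,60],-95.2); print(t)
```

```text
apex [[-1.2, -60.5]] armtips [[23.4, -46.5], [-26.2, -46.2]] pins [[9.9, -40.5], [-12.2, -40.4]] blk [[13.9, -84.0], [-16.3, -83.8]] block front [[21.6, -72.0], [-24.2, -71.7]] baseback [[43.8, -108.1], [-46.5, -107.6]]
rod [[-1.6, -96.5]]
0 shift [-0.004, -0.016, 0.543] turn [0.001, -0.0, -0.004]
[547.77977013 -15.58055779]
```

>>> {"method": "jog_arm", "body": {
  "plan": [
    [40, [-0.004, -0.012, 0.25], [0, 0, 0]],
    [40, [-0.004, -0.012, 0.5], [0, 0, -0.004]],
    [40, [-0.004, -0.012, 0.64], [0, 0, -0.004]],
    [40, [-0.004, -0.012, 0.68], [0, 0, -0.004]],
    [40, [-0.004, -0.012, 0.68], [0, 0, -0.004]]
  ]
}}

```text
clock: 15.58
position: [548.3, -15.1, 46.9]
ee_rot: [-0.675, 0.738, -0.0, 0.0]
contact_force: [0.1, -0.3, -0.6]
gripper_width: 46.3
grasp_force: 61.5
```

Run:
```python
from h import *
s=read_state();print(s['position'],s['contact_force'],R.from_quat(s['ee_rot']).as_matrix()[:,2]); to([547.5,-16.4,42],-95.2)
```

```text
[548.252737   -15.12018864  46.85207318] [ 0.07362228 -0.2705146  -0.55996205] [ 2.03552293e-04  7.47436122e-05 -9.99999976e-01]
0 shift [0.013, 0.006, 0.049] turn [-0.0, 0.0, 0.002]
```

>>> {"method": "jog_arm", "body": {
  "plan": [
    [40, [0.013, 0.006, 0.03], [0, 0, 0]],
    [40, [0.013, 0.006, 0.055], [0, 0, 0]],
    [40, [0.013, 0.006, 0.055], [0, 0, 0]]
  ]
}}

```text
clock: 15.95
position: [548.0, -15.8, 41.5]
ee_rot: [-0.675, 0.738, -0.0, 0.001]
contact_force: [0.7, 1.9, 1.1]
gripper_width: 46.7
grasp_force: 61.7
```

>>> {"method": "jog_arm", "body": {
  "plan": [
    [40, [0, 0, 0.01], [0, 0, 0]],
    [40, [0, 0, 0.015], [0, 0, 0]],
    [40, [0, 0, 0.015], [0, 0, 0]]
  ]
}}

```text
clock: 16.32
position: [548.0, -15.8, 39.9]
ee_rot: [-0.675, 0.738, -0.0, 0.001]
contact_force: [0.3, 3.9, 2.8]
gripper_width: 46.6
grasp_force: 61.8
```

>>> {"method": "jog_arm", "body": {
  "plan": [
    [40, [-0.012, 0, 0], [0, 0, 0]],
    [40, [-0.012, 0, 0], [0, 0, 0]],
    [40, [-0.012, 0, 0.01], [0, 0, 0]],
    [40, [-0.012, 0, 0.01], [0, 0, 0]]
  ]
}}

```text
clock: 16.82
position: [547.3, -15.2, 39.4]
ee_rot: [-0.675, 0.738, -0.0, -0.0]
contact_force: [-1.4, 1.4, 6.2]
gripper_width: 46.6
grasp_force: 62.4
```

>>> {"method": "jog_arm", "body": {
  "plan": [
    [47, [0, 0, -0.005], [0, 0, 0]],
    [52, [0, 0, -0.005], [0, 0, 0]],
    [58, [0, 0, -0.005], [0, 0, 0]],
    [62, [0, 0, -0.01], [0, 0, 0]],
    [62, [0, 0, -0.2], [0, 0, 0]],
    [62, [0, 0, -0.6], [0, 0, 0]],
    [62, [0, 0, -0.75], [0, 0, 0]],
    [62, [0, 0, -0.75], [0, 0, 0]]
  ]
}}

```text
clock: 17.82
position: [547.8, -14.8, 114.3]
ee_rot: [-0.675, 0.738, -0.0, 0.001]
contact_force: [-0.2, -1.0, 0.1]
gripper_width: 61.8
grasp_force: 0.0
```

Run:
```python
from h import *
s=read_state();print(s['position'],s['contact_force'])
snap('wrist','w7'); crop('w7','w7c',140,80,420,290,2.8)
z=np.load('pics/w7.npz')['z']
to([556,74.7,110],-95.2);
```

```text
[547.82792698 -14.79426706 114.34557522] [-0.17098417 -1.03805883  0.12564652]
0 shift [-0.901, -0.01, 0.032] turn [0.001, 0.0, 0.002]
```

View pics/w7c.png

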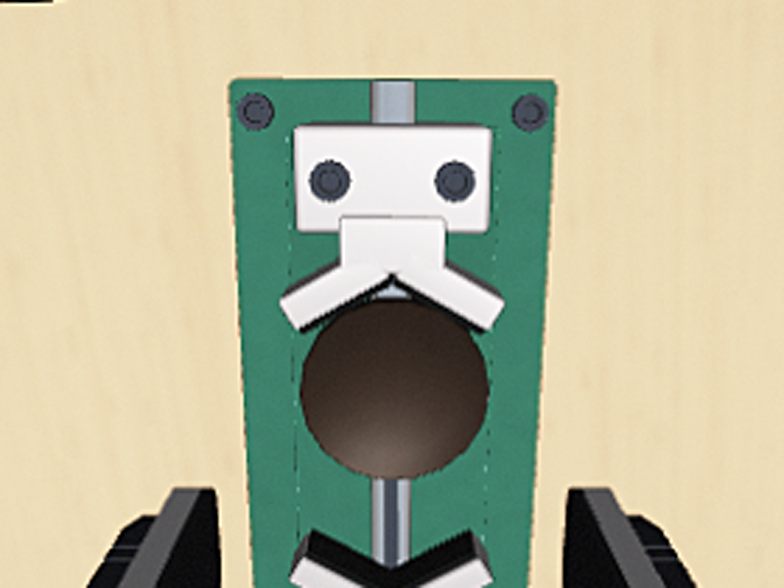

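The lens lies level on the pins against the fixed V, centred at (395,390). The moving jaw is well back at (391,570). Now I'll grasp the wing again.

>>> {"method": "jog_arm", "body": {
  "plan": [
    [50, [-0.45, -0.01, 0.03], [0, 0, 0]],
    [40, [-0.9, 0.005, 0.03], [0, 0, 0.03]],
    [36, [-0.9, 0.005, 0.03], [0, 0, 0.03]],
    [36, [-0.9, 0.005, 0.03], [0, 0, 0.03]]
  ]
}}

```text
clock: 18.38
position: [553.9, 74.3, 109.2]
ee_rot: [-0.664, 0.748, 0.001, -0.001]
contact_force: [-0.3, 0.2, -0.0]
gripper_width: 36.0
grasp_force: 0.0
```

Run:
```python
from h import *
to([556,74.7,64.5],-97)
```

```text
0 shift [-0.007, -0.021, 0.447] turn [0.003, -0.001, 0.002]
```

>>> {"method": "jog_arm", "body": {
  "plan": [
    [36, [-0.004, -0.016, 0.25], [0, 0, 0]],
    [36, [-0.004, -0.016, 0.44], [0, 0, 0]],
    [24, [-0.004, -0.016, 0.445], [0, 0, 0]],
    [14, [-0.004, -0.016, 0.445], [0, 0, 0]],
    [4, [-0.004, -0.016, 0.445], [0, 0, 0]],
    [0, [-0.004, -0.016, 0.445], [0, 0, 0]],
    [0, [-0.004, -0.016, 0.445], [0, 0, 0]]
  ]
}}

```text
clock: 19.25
position: [556.6, 74.6, 66.9]
ee_rot: [-0.664, 0.748, -0.0, -0.0]
contact_force: [-1.7, -2.9, 4.1]
gripper_width: 8.4
grasp_force: 62.1
```

Run:
```python
from h import *
s=read_state();print(s['position'],s['contact_force'],s['wrist_torque'],s['gripper_width'])
d=35;t=s['position']+np.array([-.0909,-.9959,0])*d
to(t,np.degrees(np.arctan2(*R.from_quat(s['ee_rot']).as_matrix()[[1,0],0])))
```

```text
[556.57799666  74.62934921  66.89603343] [-1.65664114 -2.89084154  4.14085889] [-0.70466777  0.63934513 -0.01227311] 8.418050860152283
0 shift [0.35, -0.01, 0.0] turn [-0.0, -0.0, 0.0]
```

>>> {"method": "jog_arm", "body": {
  "plan": [
    [0, [0.05, -0.001, 0], [0, 0, 0]],
    [0, [0.12, -0.003, 0], [0, 0, 0]],
    [0, [0.2, -0.006, 0], [0, 0, 0]],
    [0, [0.28, -0.008, 0], [0, 0, 0]],
    [0, [0.28, -0.008, 0], [0, 0, 0]],
    [0, [0.28, -0.008, 0], [0, 0, 0]]
  ]
}}

```text
clock: 20.0
position: [554.1, 46.9, 66.9]
ee_rot: [-0.664, 0.748, -0.0, 0.0]
contact_force: [-3.6, -0.6, 6.3]
gripper_width: 7.6
grasp_force: 62.2
```

>>> {"method": "jog_arm", "body": {
  "plan": [
    [0, [0.02, 0, 0], [0, 0, 0]],
    [0, [0.04, -0.001, 0], [0, 0, 0]],
    [0, [0.05, -0.001, 0], [0, 0, 0]],
    [0, [0.05, -0.001, 0], [0, 0, 0]]
  ]
}}

```text
clock: 20.5
position: [553.9, 43.5, 66.9]
ee_rot: [-0.664, 0.748, 0.0, 0.001]
contact_force: [-4.6, 4.4, 5.7]
gripper_width: 8.0
grasp_force: 62.2
```

>>> {"method": "jog_arm", "body": {
  "plan": [
    [0, [0.02, 0, 0], [0, 0, 0]],
    [0, [0.045, -0.001, 0], [0, 0, 0]],
    [0, [0.045, -0.001, 0], [0, 0, 0]],
    [0, [0.045, -0.001, 0], [0, 0, 0]]
  ]
}}

```text
clock: 21.0
position: [553.5, 39.5, 66.9]
ee_rot: [-0.664, 0.748, 0.0, 0.002]
contact_force: [-4.9, 5.8, 5.9]
gripper_width: 8.1
grasp_force: 62.2
```

>>> {"method": "jog_arm", "body": {
  "plan": [
    [0, [0, 0.008, 0], [0, 0, 0]],
    [0, [0, 0.008, 0], [0, 0, 0.12]],
    [0, [0, 0.008, 0], [0, 0, 0.28]],
    [0, [0, 0.008, 0], [0, 0, 0.44]],
    [0, [0, 0.008, 0], [0, 0, 0.6]],
    [0, [0, 0.008, 0], [0, 0, 0.76]],
    [0, [0, 0.008, 0], [0, 0, 0.8]],
    [0, [0, 0.008, 0], [0, 0, 0.8]]
  ]
}}

```text
clock: 22.0
position: [552.9, 39.8, 67.0]
ee_rot: [-0.302, 0.953, 0.001, 0.002]
contact_force: [-4.0, 6.9, 5.8]
gripper_width: 8.2
grasp_force: 62.2
```

Run:
```python
from h import *
s=read_state();print(s['position'],s['contact_force'],s['wrist_torque'],s['gripper_width']); to([s['position'][0],39.3,s['position'][2]],174.8)
```

```text
[552.89366225  39.77623792  66.98318392] [-4.01678914  6.86635228  5.81728584] [2.02415398 1.21496703 0.0441705 ] 8.212973431838583
0 shift [0.003, -0.004, -0.0] turn [0.002, 0.003, 0.673]
```

>>> {"method": "jog_arm", "body": {
  "plan": [
    [0, [0, 0, 0], [0, 0, 0.16]],
    [0, [0, 0, 0], [0, 0, 0.32]],
    [0, [0, 0, 0], [0, 0, 0.48]],
    [0, [0, 0, 0], [0, 0, 0.6]],
    [0, [0, 0, 0], [0, 0, 0.67]],
    [0, [0, 0, 0], [0, 0, 0.71]],
    [0, [0, 0, 0], [0, 0, 0.71]],
    [0, [0, 0, 0], [0, 0, 0.71]]
  ]
}}

```text
clock: 23.0
position: [552.7, 40.2, 67.1]
ee_rot: [0.064, 0.998, 0.001, 0.001]
contact_force: [-5.5, 8.7, 6.3]
gripper_width: 8.0
grasp_force: 62.6
```

Run:
```python
from h import *
s=read_state();print(s['position'],s['contact_force'],s['wrist_torque'],s['gripper_width'],s['joint_efforts'][5]); to([s['position'][0],39.3,s['position'][2]],174.8)
```

```text
[552.7205705   40.18696653  67.12506619] [-5.54361151  8.68920125  6.28506477] [2.53251069 1.57757937 0.49367357] 7.9600720679579124 -0.47851698473095894
0 shift [-0.001, -0.009, -0.0] turn [0.003, 0.002, -0.035]
```

>>> {"method": "jog_arm", "body": {
  "plan": [
    [0, [0, 0, 0], [0, 0, 0.03]],
    [0, [0, 0, 0], [0, 0, 0.06]],
    [0, [0, 0, 0], [0, 0, 0.06]]
  ]
}}

```text
clock: 23.38
position: [552.8, 40.1, 67.1]
ee_rot: [0.094, 0.996, 0.001, 0.001]
contact_force: [-4.5, 9.0, 7.4]
gripper_width: 8.2
grasp_force: 69.4
```

Run:
```python
from h import *
s=read_state();print(s['position'],s['contact_force'],s['wrist_torque'],s['gripper_width'],s['joint_efforts'][5]); to([s['position'][0],39.3,s['position'][2]],174.8)
snap('wrist','w8'); crop('w8','w8c',160,60,420,260,3)
```

```text
[552.80831245  40.13820717  67.14467121] [-4.52562355  8.95546402  7.39391842] [2.47223162 1.57463214 1.18287459] 8.213244638973913 -1.1630722135305405
0 shift [-0.002, -0.008, -0.0] turn [0.002, 0.002, -0.092]
```

View pics/w8c.png

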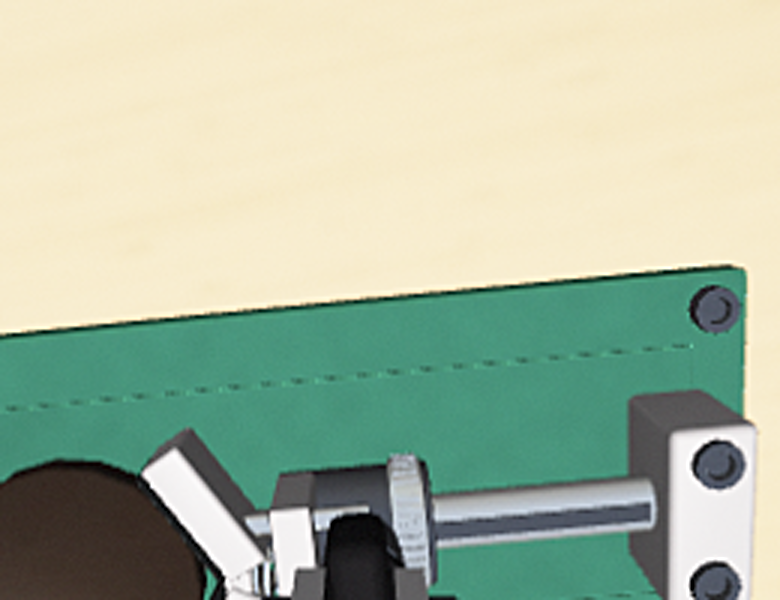

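>>> {"method": "jog_arm", "body": {
  "plan": [
    [0, [0, 0, 0], [0, 0, -0.03]],
    [14, [0, 0, 0], [0, 0, -0.03]],
    [26, [0, 0, 0], [0, 0, -0.03]],
    [36, [0, 0, 0], [0, 0, -0.03]],
    [36, [0, 0, -0.2], [0, 0, -0.03]],
    [40, [0, 0, -0.6], [0, 0, -0.03]],
    [50, [0, 0, -0.95], [0, 0, -0.03]],
    [60, [0, 0, -0.95], [0, 0, -0.03]]
  ]
}}

```text
clock: 24.42
position: [554.3, 37.8, 164.2]
ee_rot: [0.081, 0.997, 0.001, 0.003]
contact_force: [0.8, 0.0, -0.9]
gripper_width: 59.8
grasp_force: 0.0
```

>>> {"method": "jog_arm", "body": {
  "plan": [
    [60, [0, 0.15, -0.4], [0, 0, 0]],
    [60, [0, 0.3, -0.5], [0, 0, 0]],
    [60, [0, 0.3, -0.5], [0, 0, 0]]
  ]
}}

```text
clock: 24.8
position: [557.2, 68.0, 210.7]
ee_rot: [0.08, 0.997, 0.0, -0.0]
contact_force: [-0.0, 0.7, -0.2]
gripper_width: 60.3
grasp_force: 0.0
```

Run:
```python
from h import *
s=read_state();print(s['position'],s['contact_force'],s['gripper_width'])
snap('wrist','w9'); crop('w9','w9c',150,110,410,250,3)
```

```text
[557.19810239  67.97103872 210.70835943] [-0.00972566  0.66603493 -0.20877201] 60.34590426429666
```

View pics/w9c.png

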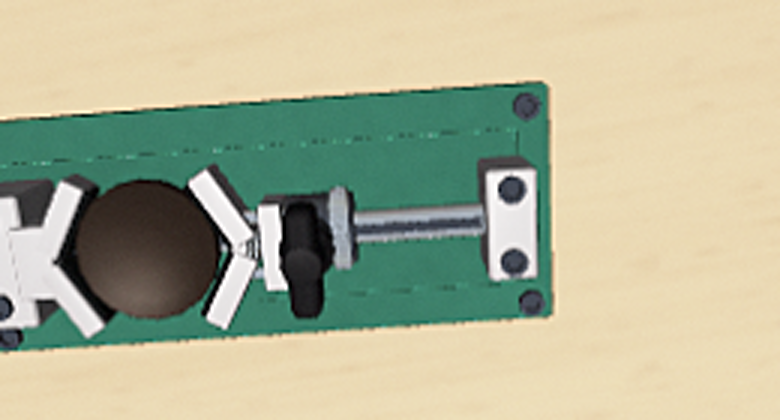

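The lens is seated between both V jaws, the wing lies across the rod at (303,258) and the gripper is clear.

```bash
python3 -c "
from bench import job_done; print(job_done())"
```

```text
the job is handed in; nothing more can be done
None
```

I clamped the sun lens flat on the four rest pins, with the sprung jaw pressing it into the fixed jaw (collar at about 0.009). The wing screw is tight against its stop, and I handed the job in at about 25 s with the gripper clear and the other things on the bench untouched.

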